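Load the colour-coded fan frames

ROBOT

A 7-joint arm with a two-finger parallel gripper is mounted at the origin on the work surface. World frame = base frame: x ahead of the robot, y to its left, z up, the work surface at z = 0. Lengths are in mm, angles in rad, forces in N, time in s.
With the tool pointing down it reaches from about 350 to 900 mm from the base axis. Payload 8.1 kg.
Tool frame: the origin (TCP) lies midway between the tips of the shut fingers; the grasp point (between the pads) lies bot.grip_point_offset behind it (bot.grip_point_offset is the distance from the TCP to the grasp point, in mm); z points along the fingers, y is the direction in which the jaws open and shut (so a half turn about z gives the same grasp; the last joint's range is limited). The gripper opens to 85 mm and grips with 20 to 120 N. Pads are 22 mm wide; open, the fingers measure 114 mm over their backs; the gripper's body (76 mm by 85 mm) begins 54 mm behind the grasp point. The pads swing forward as they close: fully open they stand 13 mm farther back than shut.
Start: joints at [-1.262, 0.434, 0.025, 1.573, -0.012, 1.134, -0.075], TCP at [250.19, 572.753, 231.323] pointing down, gripper open.
Joint ranges: [-2.62, 2.62], [-0.44, 2.09], [-1.27, 1.32], [0.08, 2.57], [-1.32, 4.46], [0.12, 2], [-2.74, 2.74]. Speed limits (rad/s): [2.22, 2.22, 3.01, 3.01, 3.14, 3.14, 3.14].

INTERFACE

Orientations are given as a unit quaternion [w, x, y, z].
In Python, from plant import readout, optics, workorder, bot gives the robot as it stands.
- The arm moves only by the tool step_arm, never from a script. Its arguments are lists of equal length, an entry for each row: "hand": the closure, from -1 (fully open) to 1 (shut); "offset": the shift along the tool's x, y, z in m, a list of three; "delta_rot": the turn, a rotation vector about the tool's x, y, z in rad, a list of three. A call has 1 to 8 rows; each row is the pose to reach, as a shift and turn from the pose commanded when the call began, along the tool's axes at that moment; what a row does not reach only later rows make up. A row lasts 1/8 s, in which the tool goes at most 62.5 mm and 10.7 degrees, less where a joint would pass 70% of its speed; a pose out of reach is approached as far as the arm can. A call with a gripper value outside its range is refused whole. The fingers move at their own pace and stop on an object; "force" is the grip in N (left out, the last holds). Time passes only in rows, so rows that repeat a pose let the fingers close. It gives the time, the measured TCP pose, the force and the opening at its end, in the units of the state.
- readout.get_obs(): the state, without advancing time (a new reading comes with each control period).
- optics.camera(name): name is "scene" or "top"; returns a dict with "image" (420x560x3 uint8, red, green, blue), "fx", "fy", "cx", "cy" (pixels), "pose" (4x4, takes a point from camera to world coordinates). Camera axes: x right, y up, looking along -z (the intrinsics and any distortion apply to the point x, -y, -z); pixel columns grow to the right and rows downward; lengths in mm; the calibration is good to about 2 mm. A picture is of the moment at which its call begins. There is no depth.
- workorder.close_job(): hands the job in, once; it reports no verdict.
The state is a dict: "time": time; "joints": joint angles; "joint_velocities": joint speeds; "joint_torque": joint torques, N m; "eef_pos": TCP position; "ee_rot": TCP orientation; "contact_force": force on the tool from outside, world axes, zero at the start; "wrist_torque": the same for the moment, N m; "finger_gap": finger opening in mm.
Only numpy, scipy, OpenCV 4.12 (cv2) and the standard library are available. Lean on these libraries where they do the work, as an engineer would, in place of code of your own. Each camera call takes 0.05 s, during which the arm holds its last target. There are 200 camera calls.

TASK

Fit the three cooling fans that have a coloured rotor (red, yellow, blue) into the fan frames: lay each one, rotor up, in the frame whose plate has the same colour, flat on the plate between the four corner guides and square with them. Leave the fan with the white rotor, the power adapter and the router where they are.

Things in the scene. Friction and masses are not known exactly. Their poses are not given: they have to be found in the camera images.
- fan_red_center (a point): loose black square case fan, 60 x 60 x 25 mm, about 80 g, lying flat with its red rotor (hub and seven blades) facing up; this point is its centre, half-way up (12.5 mm above its underside); z up out of the rotor face, x and y square to its sides. To be placed.
- fan_yellow_center (a point): loose black square case fan, 60 x 60 x 25 mm, about 80 g, lying flat with its yellow rotor (hub and seven blades) facing up; this point is its centre, half-way up (12.5 mm above its underside); z up out of the rotor face, x and y square to its sides. To be placed.
- fan_blue_center (a point): loose black square case fan, 60 x 60 x 25 mm, about 80 g, lying flat with its blue rotor (hub and seven blades) facing up; this point is its centre, half-way up (12.5 mm above its underside); z up out of the rotor face, x and y square to its sides. To be placed.
- fan_white_center (a point): loose black square case fan, 60 x 60 x 25 mm, about 80 g, lying flat with its white rotor (hub and seven blades) facing up; this point is its centre, half-way up (12.5 mm above its underside); z up out of the rotor face, x and y square to its sides. The odd one out: it stays where it lies.
- frame_red: fan frame fixed on the bench: red plate, 100 x 100 x 4 mm, with an L-shaped dark metal guide near each corner, tops 12 mm above the bench. Inside the guides is a 76 mm square (a fan has 8 mm to spare each side); mid-side gaps 48 mm wide for fingers. Origin: centre of the plate's underside; z up, x and y square to its sides. A seated fan's centre is 16.5 mm above the bench.
- frame_yellow: fan frame fixed on the bench: yellow plate, 100 x 100 x 4 mm, with an L-shaped dark metal guide near each corner, tops 12 mm above the bench. Inside the guides is a 76 mm square (a fan has 8 mm to spare each side); mid-side gaps 48 mm wide for fingers. Origin: centre of the plate's underside; z up, x and y square to its sides. A seated fan's centre is 16.5 mm above the bench.
- frame_blue: fan frame fixed on the bench: blue plate, 100 x 100 x 4 mm, with an L-shaped dark metal guide near each corner, tops 12 mm above the bench. Inside the guides is a 76 mm square (a fan has 8 mm to spare each side); mid-side gaps 48 mm wide for fingers. Origin: centre of the plate's underside; z up, x and y square to its sides. A seated fan's centre is 16.5 mm above the bench.
- adapter_center (a point): loose black power adapter, 50 (x) x 95 (y) x 30 mm, with a 16 mm cord stub at -y, beyond the fans; the point is its centre, half-way up. It stays where it is.
- router_center (a point): loose white router, 200 (x) x 130 (y) x 32 mm, with four upright antennas at its -y edge, tops about 150 mm above the bench, on the robot's right; the point is the centre of its housing, half-way up. It stays where it is.
Things that resemble listed ones, but are neither listed nor needed, are in the scene too. There is more than one size of the frame_red; the job needs the middle-sized.

How it is judged (in metres and radians):
At the end, for the whole second after the job is handed in: Each coloured fan at rest in its own colour's frame: centred within 12 mm, flat on the plate (centre 13.5 to 19.5 mm above the bench), rotor up, level within 0.08 rad, square with the frame within 0.26 rad (any quarter turn); white fan, adapter and router within 15 mm of their starts (horizontal distance between fan_red_center and frame_red below 0.012 m and height (world z) of fan_red_center between 0.0135 and 0.0195 m and angle between each of fan_red_center, fan_yellow_center, fan_blue_center's own z axis and vertical below 0.08 rad and (angle between the x axis of fan_red_center and the x axis of frame_red, either way round below 0.26 rad or angle between the x axis of fan_red_center and the y axis of frame_red, either way round below 0.26 rad) and linear speed of each of fan_red, fan_yellow, fan_blue below 0.02 m/s and horizontal distance between fan_yellow_center and frame_yellow below 0.012 m and height (world z) of fan_yellow_center between 0.0135 and 0.0195 m and (angle between the x axis of fan_yellow_center and the x axis of frame_yellow, either way round below 0.26 rad or angle between the x axis of fan_yellow_center and the y axis of frame_yellow, either way round below 0.26 rad) and horizontal distance between fan_blue_center and frame_blue below 0.012 m and height (world z) of fan_blue_center between 0.0135 and 0.0195 m and (angle between the x axis of fan_blue_center and the x axis of frame_blue, either way round below 0.26 rad or angle between the x axis of fan_blue_center and the y axis of frame_blue, either way round below 0.26 rad) and distance of each of fan_white_center, adapter_center, router_center from where it was at the start of the episode below 0.015 m); the robot touches nothing.
It fails at once if the fan with the white rotor is shifted by more than 15 mm (distance of fan_white_center from where it was at the start of the episode above 0.015 m).
It fails at once if the power adapter is shifted by more than 15 mm (distance of adapter_center from where it was at the start of the episode above 0.015 m).
It fails at once if the router is shifted by more than 15 mm (distance of router_center from where it was at the start of the episode above 0.015 m).
It also fails if it takes over 77 s, if anything falls off the work surface, if the arm or the gripper's body presses on something with over 40 N, if the wrist force passes 120 N, or if a joint passes its speed limit or range.

## Working session

There is one attempt and no reset: what is moved stays moved. The work goes in short steps, Python scripts to look and compute and a tool call to move; the robot and the scene stay as the last step left them, time stands still between calls to the robot, and variables do not carry over. Pictures are saved under pics/ and viewed, about 12 in all and at most 16, crops included, and the job is handed in when it is done.

Besides the shell and the picture viewer there is one more tool, called after "Call:" by a JSON object that holds its "fn" and its "kwargs". step_arm: Moves the arm, as the interface text tells. Its arguments: {"type":"object","properties":{"hand":{"type":"array","items":{"type":"number"}},"offset":{"type":"array","items":{"type":"array","items":{"type":"number"}}},"delta_rot":{"type":"array","items":{"type":"array","items":{"type":"number"}}},"force":{"type":"number"}},"required":["hand","offset","delta_rot"]}

```bash
mkdir -p pics
python3 - <<'E'
from plant import readout, optics, bot
import cv2, numpy as np
o=readout.get_obs();print({k:np.round(v,3) for k,v in o.items()});print(bot.grip_point_offset)
for n in("scene","top"):
    c=optics.camera(n);cv2.imwrite(f"pics/{n}0.png",cv2.resize(c["image"][...,::-1],(784,588),interpolation=cv2.INTER_CUBIC));print(n,{k:(np.round(v,3).tolist()) for k,v in c.items() if k!="image"})
E
```

```text
{'time': np.float64(0.0), 'joints': array([-1.262,  0.435,  0.025,  1.574, -0.012,  1.134, -0.075]), 'joint_velocities': array([-0.001, -0.001,  0.001, -0.001, -0.001, -0.001, -0.001]), 'joint_torque': array([-1.0000e-03, -6.7049e+01,  1.0250e+00, -3.1620e+01,  1.6000e-02,
        1.3000e-02, -0.0000e+00]), 'eef_pos': array([250.011, 572.249, 230.51 ]), 'ee_rot': array([-0.   ,  0.204,  0.979, -0.001]), 'contact_force': array([-0.435,  0.519,  0.733]), 'wrist_torque': array([-0.069, -0.029,  0.021]), 'finger_gap': np.float64(85.57)}
18.700000000000003
scene {'fx': 426.303, 'fy': 426.303, 'cx': 276.926, 'cy': 213.158, 'pose': [[-0.855, -0.333, 0.397, 1048.004], [0.518, -0.577, 0.631, 720.523], [0.019, 0.746, 0.666, 915.413], [0.0, 0.0, 0.0, 1.0]]}
top {'fx': 528.447, 'fy': 528.447, 'cx': 276.006, 'cy': 199.56, 'pose': [[-0.024, 0.986, -0.163, 267.579], [-1.0, -0.026, -0.007, -131.068], [-0.011, 0.163, 0.987, 1545.376], [0.0, 0.0, 0.0, 1.0]]}
```

View pics/scene0.png

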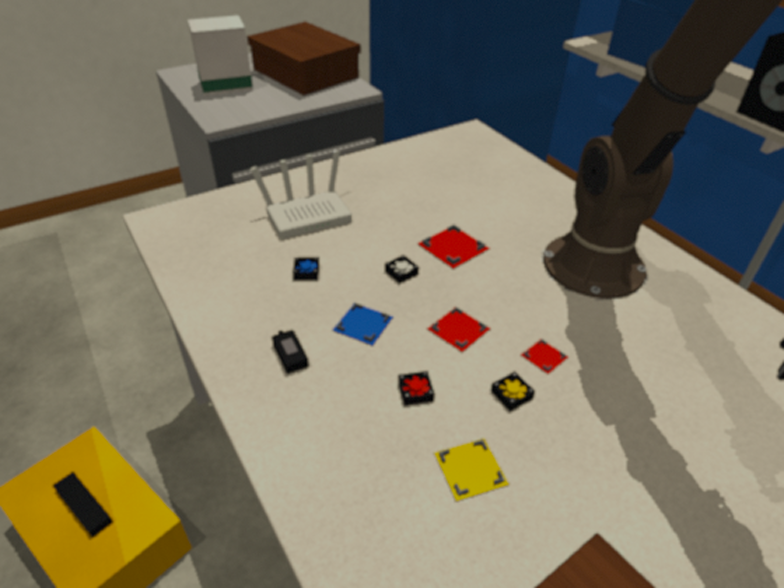

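View pics/top0.png

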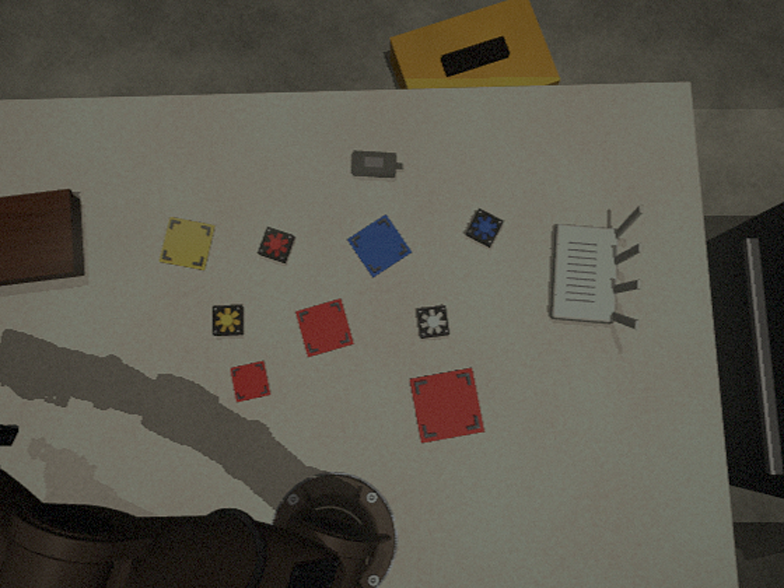

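The top view (784x588) shows three red frames: small (251,381), middle (325,327) and large (447,405). (325,327) is the middle-sized one and matches the blue (380,245) and yellow (188,243) plates. The fans are red (277,244), yellow (228,320), blue (485,227) and white (432,321). Next I'll measure in both views and make a confirming crop.

```bash
cat > h.py <<'E'
import numpy as np, cv2
def ray(c,u,v):
    p=c["pose"]; d=p[:3,:3]@np.array([(u-c["cx"])/c["fx"],-(v-c["cy"])/c["fy"],-1]); return p[:3,3],d/np.linalg.norm(d)
def atz(c,u,v,z):
    o,d=ray(c,u,v); return o+d*(z-o[2])/d[2]
def tri(r1,r2):
    (a,d),(b,e)=r1,r2; s=np.linalg.lstsq(np.stack([d,-e],1),b-a,rcond=None)[0]
    P,Q=a+d*s[0],b+e*s[1]; return (P+Q)/2,np.linalg.norm(P-Q)
def mask(img,col):
    h=cv2.cvtColor(cv2.medianBlur(img,3),cv2.COLOR_RGB2HSV); H,S,V=cv2.split(h)
    m={"red":((H<8)|(H>172)),"yellow":(H>18)&(H<34),"blue":(H>100)&(H<125)}[col]&(S>(110 if col!="yellow" else 120))&(V>50)
    return m.astype(np.uint8)
def blobs(img,col,amin=60):
    m=cv2.morphologyEx(mask(img,col),cv2.MORPH_CLOSE,np.ones((5,5)))
    cs,_=cv2.findContours(m,cv2.RETR_EXTERNAL,cv2.CHAIN_APPROX_NONE)
    return [(cv2.contourArea(c),cv2.minAreaRect(c),cv2.convexHull(c)) for c in cs if cv2.contourArea(c)>amin]
def quad_world(c,hull,z):
    w=np.array([atz(c,*p[0],z)[:2] for p in hull]).astype(np.float32)
    (cx,cy),s,a=cv2.minAreaRect(w); return np.round([cx,cy,*s,a],1)
E
python3 - <<'E'
from h import *
from plant import optics
C={n:optics.camera(n) for n in("scene","top")}
for n,c in C.items():
    for col in("red","yellow","blue"):
        for a,r,h in blobs(c["image"],col):
            z=4 if a>350 else 25
            q=quad_world(c,h,z)
            if 200<q[0]<950 and abs(q[1])<700: print(n,col,a,np.round(r[0],1),"world@z",z,q)
t=C["top"]["image"][140:330,100:400,::-1]
cv2.imwrite("pics/crop0.png",cv2.convertScaleAbs(cv2.resize(t,None,fx=2.66,fy=2.66,interpolation=cv2.INTER_CUBIC),alpha=1.5))
E
```

```text
scene red 215.0 [296.2 274.8] world@z 25 [597.2 117.9  58.4  52.   13. ]
scene red 385.0 [388.3 253.7] world@z 4 [313.9 171.5  72.2  69.8  11.8]
scene red 677.0 [327.  234.5] world@z 4 [420.9  15.9 100.7  98.3  15.6]
scene red 737.0 [323.4 175.6] world@z 4 [ 254.5 -233.8  132.7  131.2    8.8]
scene yellow 1346.0 [336.3 334.4] world@z 4 [609.3 307.9  99.7  99.4  77.5]
scene yellow 203.5 [366.2 277.6] world@z 25 [442.1 219.   52.3  52.1  21.9]
scene blue 600.5 [258.6 230.8] world@z 4 [ 593.5 -102.1   95.3   94.5   32.6]
scene blue 93.5 [218.1 189.9] world@z 25 [ 625.8 -321.3   46.9   47.8   38.7]
top red 2043.5 [318.7 289. ] world@z 4 [ 258.6 -236.9  132.9  130.8    8.7]
top red 566.5 [178.1 272. ] world@z 4 [316.9 167.5  72.2  71.   11.2]
top red 1089.0 [231.3 233.7] world@z 4 [424.3  12.5 100.8  98.7  15. ]
top red 172.0 [196.8 175. ] world@z 25 [597.9 110.6  49.   49.   48.7]
top yellow 185.5 [162.5 228. ] world@z 25 [443.5 209.7  49.3  46.6  88.5]
top yellow 864.5 [133.3 173.8] world@z 4 [611.8 303.4  96.6 100.3  76.9]
top blue 149.5 [346.2 162.8] world@z 25 [ 623.2 -329.1   46.3   44.5   35.6]
top blue 1005.5 [270.5 175.2] world@z 4 [ 596.3 -105.8  100.    98.1   31.5]
```

View pics/crop0.png

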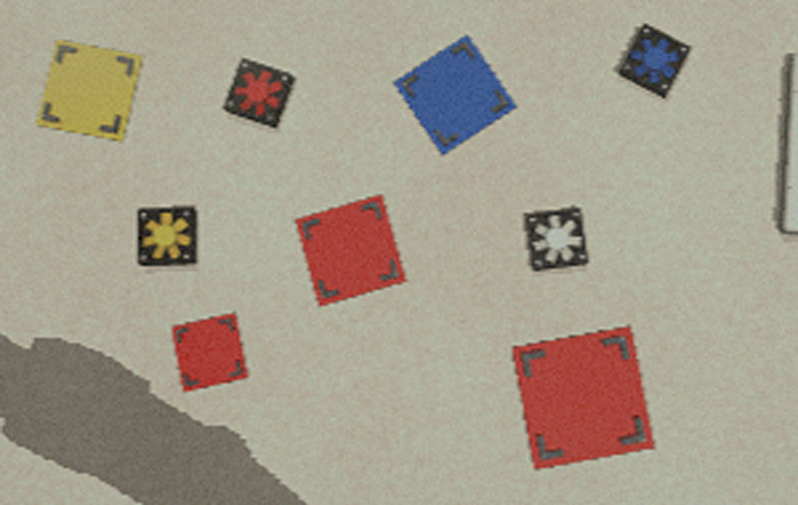

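The crop confirms it: the middle red frame, about 100 mm across with its guides, is at crop pixel (350,250). The small one measures 72 mm and the large one 132 mm. Next: fan body outlines and two-view heights.

```bash
cat > m.py <<'E'
from h import *
from plant import optics
C={n:optics.camera(n) for n in("scene","top")}
def fan(c,uv,half):
    img=c["image"]; V=cv2.cvtColor(cv2.medianBlur(img,3),cv2.COLOR_RGB2HSV); u,v=map(int,uv)
    sub=V[v-half:v+half,u-half:u+half]
    bg=np.median(np.r_[sub[0,:,2],sub[-1,:,2]])
    m=((sub[...,2]<0.55*bg)|(sub[...,1]>110)).astype(np.uint8)
    n,l,s,ct=cv2.connectedComponentsWithStats(cv2.morphologyEx(m,cv2.MORPH_CLOSE,np.ones((5,5))))
    i=l[half,half]; 
    cs,_=cv2.findContours((l==i).astype(np.uint8),cv2.RETR_EXTERNAL,cv2.CHAIN_APPROX_NONE)
    return cv2.convexHull(max(cs,key=cv2.contourArea))+np.array([u-half,v-half])
def cen(c,col,uv,half):
    m=mask(c["image"],col)*0; u,v=map(int,uv)
    m[v-half:v+half,u-half:u+half]=mask(c["image"],col)[v-half:v+half,u-half:u+half]
    ys,xs=np.nonzero(m); return xs.mean(),ys.mean()
E
python3 - <<'E'
from m import *
F={"red":((296,275),(197,175)),"yellow":((366,278),(162,228)),"blue":((218,190),(346,162))}
for k,(s,t) in F.items():
    a,b=cen(C["scene"],k,s,18),cen(C["top"],k,t,18)
    P,g=tri(ray(C["scene"],*a),ray(C["top"],*b)); print(k,"rotor tri",P.round(1),"gap",g.round(1),"top@25",atz(C["top"],*b,25)[:2].round(1),"scene@25",atz(C["scene"],*a,25)[:2].round(1),"body top",quad_world(C["top"],fan(C["top"],t,22),25))
P={"red":((327,234.5),(231.3,233.7)),"yellow":((336.3,334.4),(133.3,173.8)),"blue":((258.6,230.8),(270.5,175.2))}
for k,(s,t) in P.items():
    P_,g=tri(ray(C["scene"],*cen(C["scene"],k,s,30 if k!="red" else 24)),ray(C["top"],*cen(C["top"],k,t,30 if k!="red" else 28)));print(k,"plate tri",P_.round(1),g.round(1))
print(quad_world(C["top"],fan(C["top"],(308.5,229),22),25),"white")
E
```

```text
red rotor tri [598.8 112.8  19. ] gap 5.8 top@25 [599.7 110. ] scene@25 [599.8 118.9] body top [598.8 109.8  62.8  62.1  69.8]
yellow rotor tri [441.4 214.2  19.5] gap 7.1 top@25 [443.2 210.4] scene@25 [442.5 219.7] body top [4.422e+02 2.100e+02 6.270e+01 6.110e+01 4.000e-01]
blue rotor tri [ 623.8 -329.2   19. ] gap 5.1 top@25 [ 624.5 -329.9] scene@25 [ 624.9 -320. ] body top [ 624.7 -328.    57.9   65.3   61.5]
red plate tri [422.3  14.2   0.8] 5.1
yellow plate tri [607.5 306.5  -3.6] 1.4
blue plate tri [ 5.939e+02 -1.051e+02  4.000e-01] 3.8
[ 431.7 -210.1  125.1  124.8   88.5] white
```

```bash
cat > go.py <<'E'
import sys,json,numpy as np
from scipy.spatial.transform import Rotation as R
# usage: go.py cur_x cur_y cur_z cur_yaw  x y z yaw ...   (yaw of tool y, deg)
a=list(map(float,sys.argv[1:])); c=a[:4]
def rot(y): t=np.radians(y); Y=np.array([np.cos(t),np.sin(t),0]); Z=np.array([0,0,-1]); return np.stack([np.cross(Y,Z),Y,Z],1)
for i in range(4,len(a),4):
    t=a[i:i+4]; print(t,"off",(rot(c[3]).T@(np.array(t[:3])-c[:3])/1000).round(4),"rotz",np.radians(c[3]-t[3]).round(4))
E
python3 go.py 250.19 572.753 231.323 66.4 598.8 113.5 110 69.8
python3 -c "
from plant import readout
from scipy.spatial.transform import Rotation as R
q=readout.get_obs()['ee_rot'];print(R.from_quat([*q[1:],q[0]]).as_matrix().round(3))"
```

```text
[598.8, 113.5, 110.0, 69.8] off [-0.5033 -0.2813  0.1213] rotz -0.0593
[[-0.916  0.4   -0.   ]
 [ 0.4    0.916 -0.   ]
 [-0.    -0.001 -1.   ]]
```

Call:
{"fn": "step_arm", "kwargs": {"hand": [-1, -1, -1, -1, -1, -1, -1, -1], "offset": [[-0.5033, -0.2813, 0.1213], [-0.5033, -0.2813, 0.1213], [-0.5033, -0.2813, 0.1213], [-0.5033, -0.2813, 0.1213], [-0.5033, -0.2813, 0.1213], [-0.5033, -0.2813, 0.1213], [-0.5033, -0.2813, 0.1213], [-0.5033, -0.2813, 0.1213]], "delta_rot": [[0, 0, -0.0593], [0, 0, -0.0593], [0, 0, -0.0593], [0, 0, -0.0593], [0, 0, -0.0593], [0, 0, -0.0593], [0, 0, -0.0593], [0, 0, -0.0593]], "force": 40}}

```text
time: 1.3
eef_pos: [547.1, 181.6, 128.2]
ee_rot: [0.0, 0.175, 0.985, 0.0]
contact_force: [1.0, 0.6, 0.8]
finger_gap: 85.1
```

Call:
{"fn": "step_arm", "kwargs": {"hand": [-1, -1], "offset": [[0, 0, 0], [0, 0, 0]], "delta_rot": [[0, 0, 0], [0, 0, 0]]}}

```text
time: 1.55
eef_pos: [545.8, 183.3, 128.2]
ee_rot: [-0.0, 0.176, 0.984, 0.0]
contact_force: [-0.3, 1.1, -0.3]
finger_gap: 85.4
```

```bash
python3 -c "
from plant import readout
o=readout.get_obs();print(o['eef_pos'],o['ee_rot'],o['joints'])"
```

```text
[545.78806105 183.27789766 128.24742144] [-3.00762703e-04  1.75623132e-01  9.84457416e-01  1.44005629e-04] [-0.49999822  0.46023128  0.11570189  1.82337129 -0.0683342   0.86215889
  0.86600477]
```

```bash
python3 go.py 545.8 183.3 128.2 69.8  598.8 113.5 90 69.8 598.8 113.5 2 69.8
```

```text
[598.8, 113.5, 90.0, 69.8] off [-0.0738 -0.0472  0.0382] rotz 0.0
[598.8, 113.5, 2.0, 69.8] off [-0.0738 -0.0472  0.1262] rotz 0.0
```

Call:
{"fn": "step_arm", "kwargs": {"hand": [-1, -1, -1, -1, -1, -1, -1, -1], "offset": [[-0.0738, -0.0472, 0.0382], [-0.0738, -0.0472, 0.0382], [-0.0738, -0.0472, 0.0382], [-0.0738, -0.0472, 0.08], [-0.0738, -0.0472, 0.11], [-0.0738, -0.0472, 0.1262], [-0.0738, -0.0472, 0.1262], [-0.0738, -0.0472, 0.1262]], "delta_rot": [[0, 0, 0], [0, 0, 0], [0, 0, 0], [0, 0, 0], [0, 0, 0], [0, 0, 0], [0, 0, 0], [0, 0, 0]]}}

```text
time: 2.55
eef_pos: [599.7, 114.1, 3.4]
ee_rot: [0.001, 0.175, 0.985, 0.0]
contact_force: [0.3, 0.1, -0.3]
finger_gap: 85.9
```

Run:
```python
from plant import optics
import cv2
a=optics.camera("scene")["image"][180:340,200:440,::-1];b=optics.camera("top")["image"][80:240,90:330,::-1]
import numpy as np
cv2.imwrite("pics/g1.png",np.vstack([cv2.resize(x,(450,300),interpolation=cv2.INTER_CUBIC) for x in(a,b)]))
```

```text
(no output)
```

View pics/g1.png

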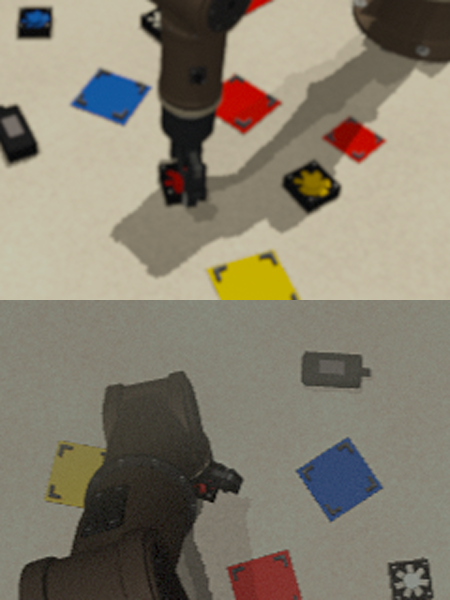

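The fingers straddle the red fan, with the rotor visible between them at (175,182), and there is no contact force. Closing now, then lifting.

Call:
{"fn": "step_arm", "kwargs": {"hand": [1, 1, 1, 1, 1, 1, 1, 1], "offset": [[0, 0, 0], [0, 0, 0], [0, 0, 0], [0, 0, 0], [0, 0, 0], [0, 0, 0], [0, 0, -0.03], [0, 0, -0.07]], "delta_rot": [[0, 0, 0], [0, 0, 0], [0, 0, 0], [0, 0, 0], [0, 0, 0], [0, 0, 0], [0, 0, 0], [0, 0, 0]], "force": 40}}

```text
time: 3.65
eef_pos: [598.0, 112.9, 72.2]
ee_rot: [-0.001, 0.175, 0.984, -0.001]
contact_force: [0.4, 0.5, -0.4]
finger_gap: 59.1
```

```bash
python3 go.py 599 113.5 72 69.8  422.5 14.2 72 105
```

```text
[422.5, 14.2, 72.0, 105.0] off [ 0.1314 -0.1541  0.    ] rotz -0.6144
```

Held, with a 59 mm gap. Moving above the red frame.

Call:
{"fn": "step_arm", "kwargs": {"hand": [1, 1, 1, 1, 1, 1, 1, 1], "offset": [[0.1314, -0.1541, 0], [0.1314, -0.1541, 0], [0.1314, -0.1541, 0], [0.1314, -0.1541, 0], [0.1314, -0.1541, 0], [0.1314, -0.1541, 0], [0.1314, -0.1541, 0], [0.1314, -0.1541, 0]], "delta_rot": [[0, 0, -0.6144], [0, 0, -0.6144], [0, 0, -0.6144], [0, 0, -0.6144], [0, 0, -0.6144], [0, 0, -0.6144], [0, 0, -0.6144], [0, 0, -0.6144]]}}

```text
time: 4.65
eef_pos: [423.0, 14.5, 72.1]
ee_rot: [0.0, -0.131, 0.991, 0.0]
contact_force: [-0.4, -0.9, -0.6]
finger_gap: 59.2
```

```bash
cat > look.py <<'E'
import sys,cv2,numpy as np
from plant import optics,readout
# look.py name  su sv tu tv half
n=sys.argv[1]; su,sv,tu,tv,h=map(int,sys.argv[2:])
P=[]
for c,u,v in(("scene",su,sv),("top",tu,tv)):
    i=optics.camera(c)["image"][...,::-1]; u0,v0=max(0,u-h),max(0,v-h); k=i[v0:v0+2*h,u0:u0+2*h]
    P.append(cv2.convertScaleAbs(cv2.resize(k,(400,400),interpolation=cv2.INTER_CUBIC),alpha=1.3)); print(c,"origin",u0,v0,"scale",400/(2*h))
cv2.imwrite(f"pics/{n}.png",np.hstack(P)); o=readout.get_obs(); print(o["eef_pos"].round(1),o["ee_rot"].round(3),o["finger_gap"],o["joints"].round(2))
E
python3 look.py r2 327 225 231 234 45
```

```text
scene origin 282 180 scale 4.444444444444445
top origin 186 189 scale 4.444444444444445
[422.7  14.3  72. ] [-0.    -0.131  0.991  0.   ] 59.209527057132085 [-0.11  0.35 -0.06  2.22  0.04  0.58  1.63]
```

View pics/r2.png

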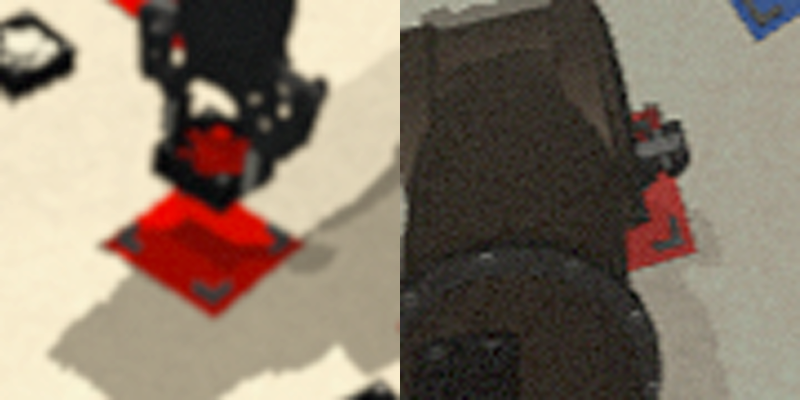

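```bash
python3 - <<'E'
from m import *
u=cen(C["scene"],"red",(330,213),11);print(u)
for z in(90,94):print(atz(C["scene"],*u,z))
E
python3 go.py 422.7 14.3 72 105  422 14.3 7 105
```

```text
(np.float64(329.848275862069), np.float64(214.15862068965518))
[424.03135306  18.41328456  90.        ]
[427.05516212  21.8157486   94.        ]
[422.0, 14.3, 7.0, 105.0] off [0.0007 0.0002 0.065 ] rotz 0.0
```

Call:
{"fn": "step_arm", "kwargs": {"hand": [1, 1, 1, 1, -1, -1, -1, -1], "offset": [[0, 0, 0.03], [0, 0, 0.055], [0, 0, 0.065], [0, 0, 0.065], [0, 0, 0.065], [0, 0, 0.065], [0, 0, 0.065], [0, 0, 0.065]], "delta_rot": [[0, 0, 0], [0, 0, 0], [0, 0, 0], [0, 0, 0], [0, 0, 0], [0, 0, 0], [0, 0, 0], [0, 0, 0]]}}

```text
time: 5.85
eef_pos: [422.6, 14.0, 7.3]
ee_rot: [0.0, -0.131, 0.991, 0.0]
contact_force: [0.0, -0.2, -0.2]
finger_gap: 85.4
```

```bash
python3 -c "
from plant import readout
print(readout.get_obs()['finger_gap'])"; python3 go.py 422.7 14.3 7 105  422.7 14.3 90 105 442.5 213.5 90 90.4  442.5 213.5 2 90.4
```

```text
85.38504985741919
[422.7, 14.3, 90.0, 105.0] off [ 0.     0.    -0.083] rotz 0.0
[442.5, 213.5, 90.0, 90.4] off [-0.0707  0.1873 -0.083 ] rotz 0.2548
[442.5, 213.5, 2.0, 90.4] off [-0.0707  0.1873  0.005 ] rotz 0.2548
```

Call:
{"fn": "step_arm", "kwargs": {"hand": [-1, -1, -1, -1, -1, -1, -1, -1], "offset": [[0, 0, -0.05], [0, 0, -0.083], [-0.0707, 0.1873, -0.083], [-0.0707, 0.1873, -0.083], [-0.0707, 0.1873, -0.083], [-0.0707, 0.1873, -0.083], [-0.0707, 0.1873, -0.083], [-0.0707, 0.1873, -0.083]], "delta_rot": [[0, 0, 0], [0, 0, 0], [0, 0, 0.2548], [0, 0, 0.2548], [0, 0, 0.2548], [0, 0, 0.2548], [0, 0, 0.2548], [0, 0, 0.2548]]}}

```text
time: 6.85
eef_pos: [442.0, 211.1, 89.9]
ee_rot: [-0.0, -0.003, 1.0, -0.001]
contact_force: [0.6, -0.7, -0.6]
finger_gap: 85.5
```

```bash
python3 look.py y1 350 240 215 215 60
```

```text
scene origin 290 180 scale 3.3333333333333335
top origin 155 155 scale 3.3333333333333335
[442.3 211.1  90.1] [-0.    -0.002  1.    -0.   ] 85.5351791004287 [-0.53  0.4  -0.04  2.05  0.02  0.69  1.  ]
```

View pics/y1.png

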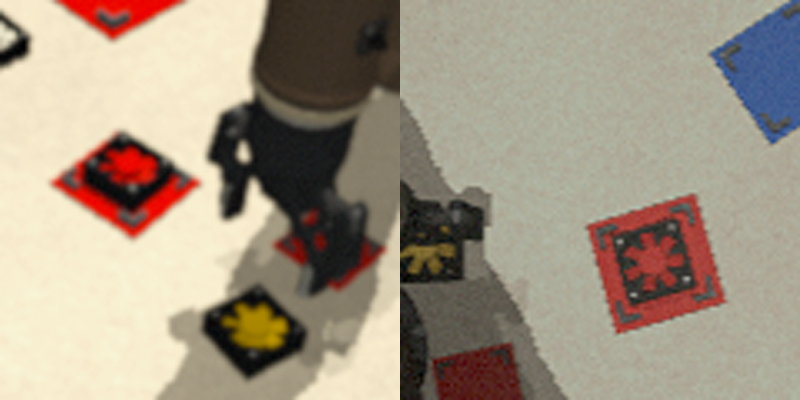

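The red fan sits centred and square in the middle frame (top crop (655,263)). Now descending on the yellow fan.

Call:
{"fn": "step_arm", "kwargs": {"hand": [-1, -1, -1, -1, 1, 1, 1, 1], "offset": [[0, 0.0015, 0.04], [0, 0.0015, 0.07], [0, 0.0015, 0.088], [0, 0.0015, 0.088], [0, 0.0015, 0.088], [0, 0.0015, 0.088], [0, 0.0015, 0.088], [0, 0.0015, 0.088]], "delta_rot": [[0, 0, 0], [0, 0, 0], [0, 0, 0], [0, 0, 0], [0, 0, 0], [0, 0, 0], [0, 0, 0], [0, 0, 0]]}}

```text
time: 7.95
eef_pos: [442.9, 214.6, 3.3]
ee_rot: [0.001, -0.003, 1.0, 0.0]
contact_force: [-1.6, -2.0, 5.9]
finger_gap: 59.0
```

```bash
python3 go.py 442.3 212.6 2 90.3 442.3 212.6 72 90.3 610.5 305.6 72 77;python3 -c "
from plant import readout
print(readout.get_obs())"
```

```text
[442.3, 212.6, 72.0, 90.3] off [ 0.    0.   -0.07] rotz 0.0
[610.5, 305.6, 72.0, 77.0] off [-0.1687  0.0921 -0.07  ] rotz 0.2321
{'time': 7.95, 'joints': array([-0.53554549,  0.5483051 , -0.03259347,  2.10966632,  0.03751599,
        0.48252191,  0.98073685]), 'joint_velocities': array([ 0.00018137, -0.00013786, -0.0005671 ,  0.00032111,  0.00094519,
       -0.00160516,  0.0017514 ]), 'joint_torque': array([-7.43473303e-01, -5.72084570e+01, -4.83321995e-01, -1.61341649e+01,
       -1.85986804e-01, -6.11961465e-01,  6.82698766e-03]), 'eef_pos': array([442.92897428, 214.55638716,   3.32039373]), 'ee_rot': array([ 7.99204296e-04, -3.25618055e-03,  9.99994347e-01,  2.54540548e-04]), 'contact_force': array([-1.6405033 , -2.02343826,  5.88309877]), 'wrist_torque': array([-0.38882423,  0.14425464, -0.0246324 ]), 'finger_gap': 59.04738757627305}
```

Call:
{"fn": "step_arm", "kwargs": {"hand": [1, 1, 1, 1, 1, 1, 1, 1], "offset": [[0, 0, -0.03], [0, 0, -0.07], [-0.1687, 0.0921, -0.07], [-0.1687, 0.0921, -0.07], [-0.1687, 0.0921, -0.07], [-0.1687, 0.0921, -0.07], [-0.1687, 0.0921, -0.07], [-0.1687, 0.0921, -0.07]], "delta_rot": [[0, 0, 0], [0, 0, 0], [0, 0, 0.2321], [0, 0, 0.2321], [0, 0, 0.2321], [0, 0, 0.2321], [0, 0, 0.2321], [0, 0, 0.2321]]}}

```text
time: 8.95
eef_pos: [609.1, 307.2, 72.3]
ee_rot: [-0.0, 0.112, 0.994, -0.0]
contact_force: [-0.9, 0.4, -1.1]
finger_gap: 59.1
```

```bash
python3 look.py y2 336 320 135 170 55
python3 - <<'E'
from m import *
for col,c,uv,h in(("yellow","scene",(336,315),40),):
    m=mask(C[c]["image"],col); n,l,s,ct=cv2.connectedComponentsWithStats(m); print([(s[i,4],ct[i].round(1)) for i in range(1,n) if s[i,4]>40])
E
```

```text
scene origin 281 265 scale 3.6363636363636362
top origin 80 115 scale 3.6363636363636362
[609.5 307.4  72.6] [-0.     0.112  0.994 -0.   ] 58.73431491273347 [-0.57  0.67  0.04  1.58 -0.03  0.89  0.83]
[(np.int32(9371), array([ 67. , 370.5])), (np.int32(176), array([337.9, 314.2])), (np.int32(1102), array([335.2, 338.4]))]
```

View pics/y2.png

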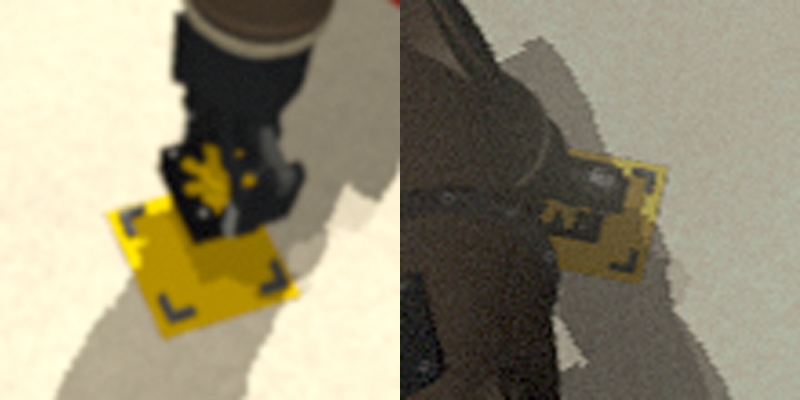

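Call:
{"fn": "step_arm", "kwargs": {"hand": [1, 1, 1, 1, -1, -1, -1, -1], "offset": [[-0.0013, -0.001, 0.03], [-0.0013, -0.001, 0.055], [-0.0013, -0.001, 0.065], [-0.0013, -0.001, 0.065], [-0.0013, -0.001, 0.065], [-0.0013, -0.001, 0.065], [-0.0013, -0.001, 0.065], [-0.0013, -0.001, 0.065]], "delta_rot": [[0, 0, 0], [0, 0, 0], [0, 0, 0], [0, 0, 0], [0, 0, 0], [0, 0, 0], [0, 0, 0], [0, 0, 0]]}}

```text
time: 10.15
eef_pos: [611.4, 306.8, 7.3]
ee_rot: [0.0, 0.112, 0.994, 0.0]
contact_force: [-0.0, 0.7, -0.2]
finger_gap: 85.3
```

```bash
python3 go.py 610.5 306 7 77  610.5 306 110 77 620.5 -320 110 61.5; python3 go.py 610.5 306 110 77  624.5 -326 110 61.5
```

```text
[610.5, 306.0, 110.0, 77.0] off [ 0.     0.    -0.103] rotz 0.0
[620.5, -320.0, 110.0, 61.5] off [-0.1506 -0.6077 -0.103 ] rotz 0.2705
[624.5, -326.0, 110.0, 61.5] off [-0.1558 -0.6127  0.    ] rotz 0.2705
```

Call:
{"fn": "step_arm", "kwargs": {"hand": [-1, -1, -1, -1, -1, -1, -1, -1], "offset": [[0, 0, -0.05], [0, 0, -0.103], [-0.1558, -0.6127, -0.103], [-0.1558, -0.6127, -0.103], [-0.1558, -0.6127, -0.103], [-0.1558, -0.6127, -0.103], [-0.1558, -0.6127, -0.103], [-0.1558, -0.6127, -0.103]], "delta_rot": [[0, 0, 0], [0, 0, 0], [0, 0, 0.23], [0, 0, 0.23], [0, 0, 0.23], [0, 0, 0.23], [0, 0, 0.23], [0, 0, 0.23]]}}

```text
time: 11.15
eef_pos: [620.2, -70.1, 110.4]
ee_rot: [0.0, 0.225, 0.974, 0.0]
contact_force: [0.9, 0.1, -0.3]
finger_gap: 84.9
```

```bash
python3 look.py y3 336 330 135 175 40
python3 - <<'E'
from m import *
c=C["top"];i=c["image"][140:185,325:370,::-1]; cv2.imwrite("pics/b0.png",cv2.convertScaleAbs(cv2.resize(i,(450,450),interpolation=cv2.INTER_CUBIC),alpha=1.5))
h=fan(c,(346,162),22); print(quad_world(c,h,25)); print(quad_world(C["scene"],fan(C["scene"],(218,190),20),25))
E
```

```text
scene origin 296 290 scale 5.0
top origin 95 135 scale 5.0
[619.5 -79.  110.5] [ 0.001  0.231  0.973 -0.003] 85.65976073122047 [-0.05  0.55  0.12  1.72 -0.08  0.88  1.21]
[ 624.6 -327.9   57.9   65.1   61.5]
[ 629.7 -311.8   84.4   59.2   61.1]
```

View pics/y3.png

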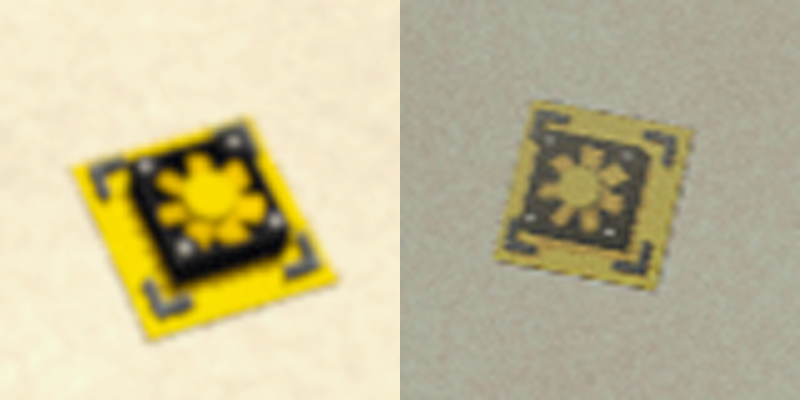

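View pics/b0.png

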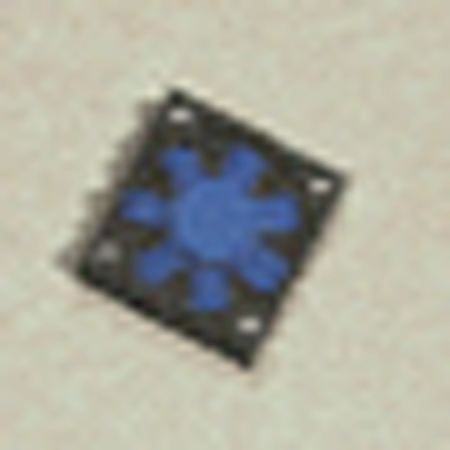

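The yellow fan is seated; its 2 px offset in the top crop matches the parallax from its height. The blue fan's screws at (180,117) and (320,186) give a yaw of 63.8°.

```bash
python3 go.py 619.3 -81 110 63.3  624.5 -326.5 80 63.8
```

```text
[624.5, -326.5, 80.0, 63.8] off [-0.115 -0.217  0.03 ] rotz -0.0087
```

Call:
{"fn": "step_arm", "kwargs": {"hand": [-1, -1, -1, -1, -1, -1, -1, -1], "offset": [[-0.115, -0.217, 0.03], [-0.115, -0.217, 0.03], [-0.115, -0.217, 0.03], [-0.115, -0.217, 0.03], [-0.115, -0.217, 0.03], [-0.115, -0.217, 0.03], [-0.115, -0.217, 0.03], [-0.115, -0.217, 0.03]], "delta_rot": [[0, 0, -0.0087], [0, 0, -0.0087], [0, 0, -0.0087], [0, 0, -0.0087], [0, 0, -0.0087], [0, 0, -0.0087], [0, 0, -0.0087], [0, 0, -0.0087]]}}

```text
time: 12.35
eef_pos: [629.0, -311.6, 80.5]
ee_rot: [0.0, 0.22, 0.975, 0.0]
contact_force: [-0.1, -0.3, -0.2]
finger_gap: 85.5
```

```bash
python3 look.py b1 218 185 345 165 40
```

```text
scene origin 178 145 scale 5.0
top origin 305 125 scale 5.0
[ 628.7 -312.5   80.4] [0.    0.221 0.975 0.   ] 85.43559204940532 [ 0.31  0.69  0.12  1.52 -0.1   0.93  1.59]
```

View pics/b1.png

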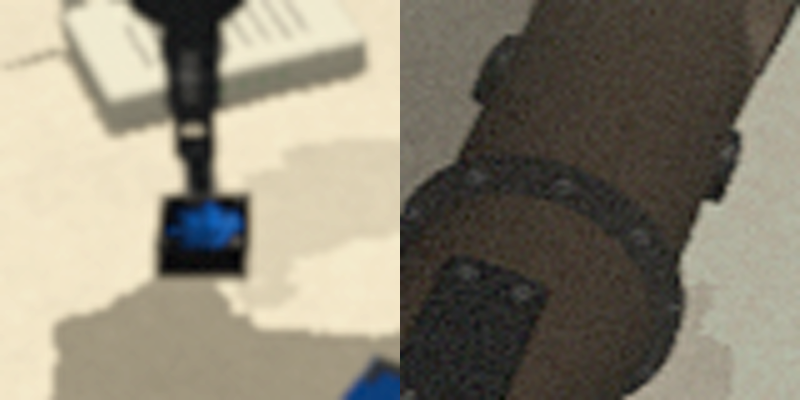

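```bash
python3 go.py 628.7 -312.7 80.4 64.4  624.5 -326 80 63.8 624.5 -326 2 63.8; python3 go.py 624.5 -326 2 63.8 624.5 -326 72 63.8 595 -104 72 31.7
```

```text
[624.5, -326.0, 80.0, 63.8] off [-0.002  -0.0138  0.0004] rotz 0.0105
[624.5, -326.0, 2.0, 63.8] off [-0.002  -0.0138  0.0784] rotz 0.0105
[624.5, -326.0, 72.0, 63.8] off [ 0.    0.   -0.07] rotz 0.0
[595.0, -104.0, 72.0, 31.7] off [ 0.1245  0.1862 -0.07  ] rotz 0.5603
```

Call:
{"fn": "step_arm", "kwargs": {"hand": [-1, -1, -1, -1, -1, 1, 1, 1], "offset": [[-0.002, -0.0138, 0], [-0.002, -0.0138, 0.025], [-0.002, -0.0138, 0.055], [-0.002, -0.0138, 0.0784], [-0.002, -0.0138, 0.0784], [-0.002, -0.0138, 0.0784], [-0.002, -0.0138, 0.0784], [-0.002, -0.0138, 0.0784]], "delta_rot": [[0, 0, 0.0105], [0, 0, 0.0105], [0, 0, 0.0105], [0, 0, 0.0105], [0, 0, 0.0105], [0, 0, 0.0105], [0, 0, 0.0105], [0, 0, 0.0105]]}}

```text
time: 13.45
eef_pos: [625.1, -327.8, 3.6]
ee_rot: [0.001, 0.227, 0.974, -0.0]
contact_force: [-1.1, -0.1, 7.2]
finger_gap: 59.6
```

Call:
{"fn": "step_arm", "kwargs": {"hand": [1, 1, 1, 1, 1, 1, 1, 1], "offset": [[0, 0, 0], [0, 0, -0.03], [0, 0, -0.07], [0.1245, 0.1862, -0.07], [0.1245, 0.1862, -0.07], [0.1245, 0.1862, -0.07], [0.1245, 0.1862, -0.07], [0.1245, 0.1862, -0.07]], "delta_rot": [[0, 0, 0], [0, 0, 0], [0, 0, 0], [0, 0, 0.5603], [0, 0, 0.5603], [0, 0, 0.5603], [0, 0, 0.5603], [0, 0, 0.5603]]}}

```text
time: 14.45
eef_pos: [594.7, -100.0, 72.3]
ee_rot: [-0.0, 0.484, 0.875, 0.001]
contact_force: [0.4, 0.6, -0.0]
finger_gap: 59.2
```

Call:
{"fn": "step_arm", "kwargs": {"hand": [1, 1], "offset": [[0, 0, 0], [0, 0, 0]], "delta_rot": [[0, 0, 0], [0, 0, 0]]}}

```text
time: 14.7
eef_pos: [594.6, -106.9, 72.1]
ee_rot: [0.0, 0.488, 0.873, -0.0]
contact_force: [-0.0, 0.8, -0.5]
finger_gap: 59.5
```

Call:
{"fn": "step_arm", "kwargs": {"hand": [1, 1, 1, 1, -1, -1, -1, -1], "offset": [[0.0019, 0.0016, 0.03], [0.0019, 0.0016, 0.055], [0.0019, 0.0016, 0.065], [0.0019, 0.0016, 0.065], [0.0019, 0.0016, 0.065], [0.0019, 0.0016, 0.065], [0.0019, 0.0016, 0.065], [0.0019, 0.0016, 0.065]], "delta_rot": [[0, 0, 0], [0, 0, 0], [0, 0, 0], [0, 0, 0], [0, 0, 0], [0, 0, 0], [0, 0, 0], [0, 0, 0]]}}

```text
time: 15.7
eef_pos: [595.0, -102.4, 6.9]
ee_rot: [0.0, 0.487, 0.873, 0.0]
contact_force: [1.0, -0.5, -0.3]
finger_gap: 85.5
```

```bash
python3 go.py 595 -104 7 31.6  595 -104 110 31.6 450 420 200 31.6
```

```text
[595.0, -104.0, 110.0, 31.6] off [ 0.     0.    -0.103] rotz 0.0
[450.0, 420.0, 200.0, 31.6] off [ 0.5223  0.1511 -0.193 ] rotz 0.0
```

Call:
{"fn": "step_arm", "kwargs": {"hand": [-1, -1, -1, -1, -1, -1, -1, -1], "offset": [[0, 0, -0.05], [0, 0, -0.103], [0, 0, -0.12], [0.5223, 0.1511, -0.193], [0.5223, 0.1511, -0.193], [0.5223, 0.1511, -0.193], [0.5223, 0.1511, -0.193], [0.5223, 0.1511, -0.193]], "delta_rot": [[0, 0, 0], [0, 0, 0], [0, 0, 0], [0, 0, 0], [0, 0, 0], [0, 0, 0], [0, 0, 0], [0, 0, 0]]}}

```text
time: 16.7
eef_pos: [510.5, 197.7, 168.2]
ee_rot: [-0.0, 0.487, 0.873, -0.0]
contact_force: [1.3, 0.7, 0.6]
finger_gap: 85.4
```

Call:
{"fn": "step_arm", "kwargs": {"hand": [-1, -1, -1, -1, -1, -1], "offset": [[0.28, 0.08, -0.05], [0.28, 0.08, -0.05], [0.28, 0.08, -0.05], [0.28, 0.08, -0.05], [0.28, 0.08, -0.05], [0.28, 0.08, -0.05]], "delta_rot": [[0, 0, 0], [0, 0, 0], [0, 0, 0], [0, 0, 0], [0, 0, 0], [0, 0, 0]]}}

```text
time: 17.45
eef_pos: [429.3, 480.6, 217.7]
ee_rot: [-0.001, 0.484, 0.875, 0.0]
contact_force: [0.3, -0.2, 0.2]
finger_gap: 85.6
```

Run:
```python
from m import *
from plant import readout; print(readout.get_obs()["eef_pos"])
a=C["scene"]["image"][130:390,180:400,::-1];b=C["top"]["image"][130:330,100:360,::-1]
cv2.imwrite("pics/end.png",np.hstack([cv2.resize(a,(330,390),interpolation=3),cv2.copyMakeBorder(cv2.convertScaleAbs(cv2.resize(b,(465,358)),alpha=1.4),0,32,0,0,0)]))
P={"red":((422.5,14.2),15),"yellow":((610.5,305.6),77),"blue":((595,-104),31.7)}
for n,c in C.items():
    for k,((x,y),yw) in P.items():
        # rectified crop at plate height vs fan: plate hull at z=4, rotor centroid at z~26
        p=c["pose"];q=p[:3,:3].T@(np.array([x,y,4])-p[:3,3]);u,v=c["cx"]+c["fx"]*q[0]/-q[2],c["cy"]-c["fy"]*q[1]/-q[2]
        bl=[h for A,r,h in blobs(c["image"],k,300) if np.hypot(r[0][0]-u,r[0][1]-v)<15]
        m=mask(c["image"],k);nn,l,s,ct=cv2.connectedComponentsWithStats(m)
        o=[ct[i] for i in range(1,nn) if 60<s[i,4]<400 and np.hypot(*(ct[i]-[u,v]))<12]
        print(n,k,[quad_world(c,h,4) for h in bl],[atz(c,*w,26)[:2].round(1) for w in o])
```

```text
[432.17778857 475.65830115 217.43135461]
scene red [array([421.6,  16.4,  97.8,  98.5,  14.6])] []
scene yellow [array([609.2, 307.9,  99.8,  99.3,  77.3])] []
scene blue [array([ 593.1, -102.4,   96.2,   94.5,   32.6])] []
top red [array([424.3,  12.5, 100.8,  98.7,  14.9])] []
top yellow [array([609.9, 304. ,  97.5,  95.8,  77.7])] [array([610.6, 304. ]), array([579.2, 287.2])]
top blue [array([ 595.9, -106.1,   99.1,   98. ,   31.7])] [array([ 595.9, -107.6])]
```

View pics/end.png

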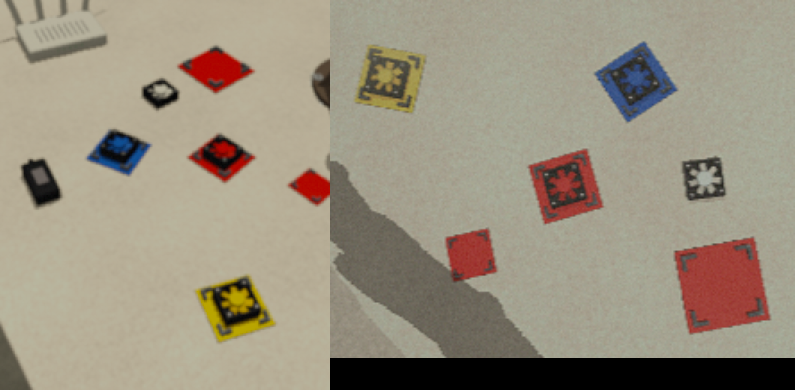

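```bash
python3 -c "
from plant import workorder,readout
print(readout.get_obs()['joint_velocities'].round(3)); print(workorder.close_job())"
```

```text
[ 0.026 -0.012  0.022  0.017  0.003 -0.001  0.002]
the job is handed in; nothing more can be done
None
```

The red, yellow and blue fans are each in the frame of their own colour, rotor up. For red I used the middle-sized frame, about 100 mm across (the others measure 72 and 132 mm). The job was handed in at about 17.6 s.

**Last checks**
- **Position:** in the final top view, the yellow and blue rotors measured within about 2 mm of their plate centres. The red fan's rotor could not be measured separately there. It looks centred and square in the close crop and in both final pictures.
- **Seating and angle:** the fans look flat and square in their frames by eye. I did not measure final height or tilt.
- **Other objects:** the white fan and adapter look unmoved, and so does the router in the scene view. I judged this by eye only. The arm never worked close to them, and the readings after each move showed at most about 7 N.

**Disagreements**
- **Camera offset:** the two cameras disagreed by about 4–5 mm in position, so I used averages. Measured heights came out 4–8 mm lower than the text says.
- **At hand-in:** the arm was clear of everything but still settling slightly, at no more than 0.03 rad/s.

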